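# Wind the sheet stop out three turns

## Task

Open the yellow sliding catch fully, then wind the red crank handle clockwise (as you look at the sloping face) round to the orange mark and from there exactly three full turns more, so that it stops with its arm pointing at the mark again. Then slide the catch fully closed, let go, and leave the other things on the bench where they are.

Things in the scene. Friction and masses are not known exactly. Their poses are not given: they have to be found in the camera images.
- machine: Blue-grey sheet-stop drive bolted to the bench, 250 x 200 mm in plan. Origin on the bench top below the middle of the circle in which the crank handle travels; z up, x level, from the low to the high edge of its grey face plate (300 x 200 mm), which slopes at 35 degrees (edges 32 and 204 mm above the bench): its outward normal leans 35 degrees from vertical towards -x.
- hoop (a point): Middle of the cross-bar of a fixed yellow hoop of 12 mm tube that stands square to the face near its high edge: 142 mm up the slope from the crank's axis, 175 mm out from the face, posts 80 mm to either side. It leaves no room for a vertical gripper over the upper part of the handle's circle; one leaning like the face's normal passes it.
- axis (a point): Point on the crank's axis, 75 mm out from the sloping face, level with the middle of the red handle. z: along the axis, outwards from the face (leans 35 degrees from vertical); x: up the slope; y: across the face, to the left for someone who looks at the face with its high edge at the top.
- crank (a joint): Crank angle (rad), grows clockwise as seen facing the plate. 0 = arm points at the orange mark (-y of axis), one turn = 2 pi, three turns past the mark = 18.85. Starts 0.6 to 4.0 before the mark (negative). Steel arm 28 to 40 mm out from the face. Takes about 3 N at the handle, no ratchet, stays where left; end stops only at -5.6 and 27. Each turn moves the aluminium stop bar behind the machine by 6 mm.
- crank_grip (a point): Middle of the red crank handle: cylinder, diameter 30 mm, 58 mm long, parallel to the axis, 46 to 104 mm out from the face, 60 mm from the axis. It spins freely on its pin, so a gripper can hold it and keep its own orientation while it goes round. Its own x and y turn with the spin.
- mark (a point): Orange mark on the face, 86 mm from the axis straight across it (-y of axis): the arm points at it at crank angle 0 and after every whole turn.
- catch (a joint): Position of the sliding catch (m). 0 = closed: its aluminium bolt, 22 mm wide, stands in the path of the crank's arm at the low side of the circle and blocks it. 0.032 = fully open, drawn straight down the slope, clear of the arm. Slides stiffly (about 4 N), stays where it is left. Closed at the start.
- catch_grip (a point): Middle of the catch's yellow knob: cylinder, diameter 24 mm, 48 mm long, square to the face, 40 to 88 mm out from it; this point is 65 mm out. Closed it is 95 mm down the slope from the axis (-x of axis), open 127 mm.
- spray_can: Orange spray can, diameter 66 mm, 198 mm tall, upright; origin under its centre. Bystander.
- snips: Tin snips with green handles, lying flat, 205 mm long, 68 mm wide, 17 mm high; origin at the pivot on the bench, blades along +x. Bystander.
- black_cup: Black plastic cup, rim diameter 72 mm, 85 mm tall; origin under its centre. Bystander.
- tape_roll: Blue roll of tape lying flat, outer diameter 100 mm, 48 mm high; origin under its centre. Bystander.
- hammer: Hammer lying on the bench about 260 mm long along x, head at +x; origin under its middle. Bystander.
- screwdriver: Screwdriver lying on the bench, about 200 mm long along x, handle at -x; origin under its middle. Bystander.
- bottle: Clear bottle with a green cap, diameter 60 mm, 170 mm tall; origin under its centre. Bystander.

How it is judged (in metres and radians):
On the way, in this order (a step that is already met when the one before it is completed fails the run):
1. the catch is fully open (27 mm or more) (value of joint catch above 0.027 m), for 0.1 s.
2. with the catch still open, the crank's arm has come to the orange mark for the first time (value of joint crank between -0.2 and 0.6 rad and value of joint catch above 0.022 m).
3. with the catch still open, the crank stands at rest three full turns past the first meeting with the mark, within 0.22 rad (value of joint crank between 18.6296 and 19.0696 rad and velocity of joint crank between -0.1 and 0.1 rad/s and value of joint catch above 0.022 m), for 0.2 s.
At the end, for the whole second after the job is handed in: The crank rests exactly three full turns past its first meeting with the mark (arm pointing at the mark within 0.22 rad, about 12 degrees), and the catch is closed to within 4 mm, both at rest (value of joint crank between 18.6296 and 19.0696 rad and value of joint catch below 0.004 m and velocity of joint crank between -0.05 and 0.05 rad/s and velocity of joint catch between -0.005 and 0.005 m/s); the robot touches nothing.
It fails at once if the crank was wound more than a quarter turn too far (value of joint crank above 20.42 rad).
It fails at once if a bystander was shifted by more than 25 mm or knocked over (distance of any of spray_can, snips, black_cup, tape_roll, hammer, screwdriver, bottle from where it was at the start of the episode above 0.025 m or angle between any of spray_can, black_cup, bottle, tape_roll's own z axis and vertical above 0.5 rad).
It also fails if it takes over 72 s, if anything falls off the work surface, if the arm or the gripper's body presses on something with over 40 N, if the wrist force passes 120 N, or if a joint passes its speed limit or range.

## Robot

A 6-joint arm with a two-finger parallel gripper is mounted at the origin on the work surface. World frame = base frame: x ahead of the robot, y to its left, z up, the work surface at z = 0. Lengths are in m, angles in degrees, forces in N, time in s.
With the tool pointing down it reaches from about 0.25 to 0.725 m from the base axis. Payload 4 kg.
Tool frame: the origin (TCP) lies midway between the tips of the shut fingers; the grasp point (between the pads) lies 19 mm behind it; z points along the fingers, y is the direction in which the jaws open and shut (so a half turn about z gives the same grasp; the last joint's range is limited). The gripper opens to 85 mm and grips with 20 to 120 N. Pads are 22 mm wide; open, the fingers measure 114 mm over their backs; the gripper's body (76 mm by 85 mm) begins 54 mm behind the grasp point. The pads swing forward as they close: fully open they stand 13 mm farther back than shut.
Start: joints at [-64.687, 13.785, 0.286, 76.501, 0, 90], TCP at [0.214, -0.452, 0.231] pointing down, gripper open.
Joint ranges: [-155.79, 155.79], [-60.16, 107.12], [-62.33, 73.08], [-114, 123.19], [-81.49, 82.49], [-180, 180]. Speed limits (degrees/s): [159.86, 159.86, 180, 180, 180, 180].

## Interface

Orientations are given as a 3x3 rotation matrix whose columns are the frame's x, y, z axes.
In Python, from bench import bot gives the robot as it stands.
- The arm moves only by the tool jog_arm, never from a script. Its arguments are lists of equal length, an entry for each row: "grip": the closure in counts, from 0 (fully open) to 255 (shut); "dp": the shift along the tool's x, y, z in units of 60 mm (1.0 is 60 mm), a list of three; "twist": the turn about the tool's z in units of 5 degrees (1.0 is 5 degrees). A call has 1 to 5 rows; each row is the pose to reach, as a shift and turn from the pose commanded when the call began, along the tool's axes at that moment; what a row does not reach only later rows make up. A row lasts 1/8 s, in which the tool goes at most 62.5 mm and 10.7 degrees, less where a joint would pass 70% of its speed; a pose out of reach is approached as far as the arm can. A call with a gripper value outside its range is refused whole. The fingers move at their own pace and stop on an object; the grip force is fixed at half the most. Time passes only in rows, so rows that repeat a pose let the fingers close. It gives the time, the measured TCP pose, the force and the opening at its end, in the units of the state.
- bot.state(): the state, without advancing time (a new reading comes with each control period).
- bot.camera(name): name is "scene" or "top" or "wrist"; returns the picture (400x640x3 uint8, blue, green, red); there is no depth.
- bot.camera_info(name): a dict with "intrinsics" (3x3 intrinsics, pixels), "rvec" (rotation vector, rad) and "tvec" (3), from world to camera coordinates, as OpenCV has them. Camera axes: x right, y down, z forward; pixel columns grow to the right and rows downward; lengths in m; the calibration is good to about 2 mm. A picture is of the moment at which its call begins: read the wrist's pose just before it. camera_info takes no time and is no camera call; for the wrist camera it gives the pose at the moment of the call.
- bot.sign_off(): hands the job in, once; it reports no verdict.
The state is a dict: "time_s": time; "joints": joint angles; "qvel": joint speeds; "joint_efforts": joint torques, N m; "tool_pos": TCP position; "tcp_rot": TCP orientation; "force": force on the tool from outside, world axes, zero at the start; "wrist_torque": the same for the moment, N m; "grip_width": finger opening in m.
Only numpy, scipy, OpenCV 4.12 (cv2) and the standard library are available. Lean on these libraries where they do the work, as an engineer would, in place of code of your own. Each camera call takes 0.05 s, during which the arm holds its last target. There are 200 camera calls.

## Working session

There is one attempt and no reset: what is moved stays moved. The work goes in short steps, Python scripts to look and compute and a tool call to move; the robot and the scene stay as the last step left them, time stands still between calls to the robot, and variables do not carry over. Pictures are saved under pics/ and viewed, about 8 in all and at most 12, crops included, and the job is handed in when it is done.

Besides the shell and the picture viewer there is one more tool, called by a JSON object that holds its "fn" and its "kwargs", one argument or row to a line. jog_arm: Moves the arm, as the interface text tells. Its arguments: {"type":"object","properties":{"grip":{"type":"array"},"dp":{"type":"array"},"twist":{"type":"array"}},"required":["grip","dp","twist"]}

```bash
ls; mkdir -p pics; python3 - <<'E'
from bench import bot
import cv2,numpy as np
s=bot.state();print(s)
for n in("scene","top"):
    im=bot.camera(n);cv2.imwrite(f"pics/{n}0.png",im)
    c=bot.camera_info(n);R=cv2.Rodrigues(np.array(c["rvec"]))[0];print(n,c["intrinsics"],(-R.T@np.array(c["tvec"]).ravel()).round(3),R.round(3).tolist())
a=cv2.imread("pics/scene0.png");b=cv2.imread("pics/top0.png")
E
```

```text
pics
{'time_s': 0.0, 'joints': array([-6.46885377e+01,  1.38322794e+01,  2.13980870e-01,  7.65004595e+01,
        6.07085948e-04,  8.99991458e+01]), 'qvel': array([-0.00517427,  0.06031157, -0.08126741, -0.03223672,  0.04324808,
        0.03744438]), 'joint_efforts': array([-3.93318978e-04, -3.72315896e+01,  2.52407706e+01,  1.69454160e-02,
       -1.16817532e-05, -1.01246382e-06]), 'tool_pos': array([ 0.21350665, -0.45143551,  0.23041401]), 'tcp_rot': array([[ 9.03990672e-01,  4.27551280e-01, -8.76588798e-04],
       [ 4.27552178e-01, -9.03988721e-01,  1.87826105e-03],
       [ 1.06265278e-05, -2.07271792e-03, -9.99997852e-01]]), 'force': array([-1.16898324,  0.25130843,  0.7040568 ]), 'wrist_torque': array([0.02106285, 0.01533612, 0.00555452]), 'grip_width': 0.08540574545998048}
scene [[509.78206459   0.         311.03187779]
 [  0.         509.78206459 199.67443675]
 [  0.           0.           1.        ]] [ 1.286 -1.294  1.202] [[0.875, 0.483, 0.023], [0.283, -0.473, -0.835], [-0.392, 0.737, -0.55]]
top [[436.95938604   0.         322.75096084]
 [  0.         436.95938604 200.06565569]
 [  0.           0.           1.        ]] [0.272 0.012 1.772] [[0.027, -1.0, -0.001], [-0.982, -0.027, -0.187], [0.187, 0.006, -0.982]]
```

View pics/scene0.png

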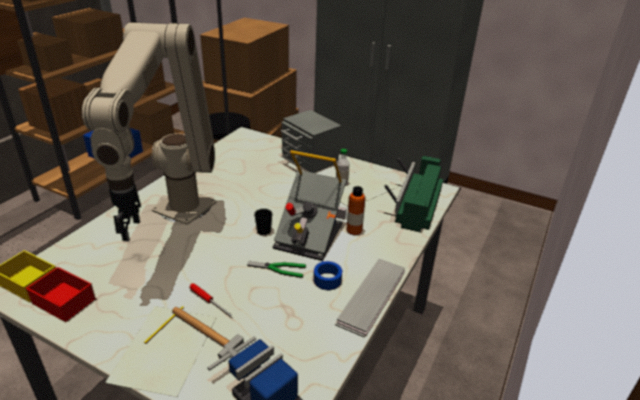

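View pics/top0.png

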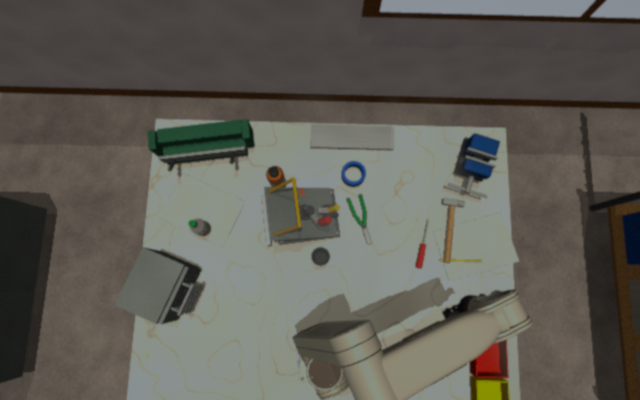

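Scene: the machine is near pixel (312,215), spray can (356,212), cup (264,221) and red handle (291,209). Top: the machine is near (302,213) with its low edge to the right (world −y), hoop at (290,205), cup (320,256), can (275,176). I'll enlarge both and get colour masks.

```bash
cat >h.py <<'E'
import cv2,numpy as np
from bench import bot
def cam(n):
    c=bot.camera_info(n);R=cv2.Rodrigues(np.array(c["rvec"]))[0];t=np.array(c["tvec"]).ravel()
    return np.array(c["intrinsics"]),R,t
def tri(views):  # [(cam,(u,v))...] least-squares ray meeting
    A=np.zeros((3,3));b=np.zeros(3);L=[]
    for (K,R,t),p in views:
        d=R.T@np.linalg.solve(K,[*p,1]);d/=np.linalg.norm(d);o=-R.T@t
        P=np.eye(3)-np.outer(d,d);A+=P;b+=P@o;L.append((P,o))
    x=np.linalg.solve(A,b);return x,[np.linalg.norm(P@(x-o)) for P,o in L]
def proj(c,X):
    K,R,t=c;q=K@(R@np.array(X)+t);return q[:2]/q[2]
E
python3 - <<'E'
import cv2,numpy as np
for n,(x,y,w,h) in {"scene0":(250,135,130,130),"top0":(245,155,130,120)}.items():
    im=cv2.imread(f"pics/{n}.png");c=im[y:y+h,x:x+w];hs=cv2.cvtColor(c,cv2.COLOR_BGR2HSV)
    print(n)
    for k,(lo,hi) in {"red":((0,140,90),(5,255,255)),"red2":((174,140,90),(180,255,255)),"orange":((6,150,90),(17,255,255)),"yellow":((18,130,90),(32,255,255))}.items():
        m=cv2.inRange(hs,lo,hi);N,_,st,ce=cv2.connectedComponentsWithStats(m)
        for i in range(1,N):
            if st[i,4]>3: print(k,st[i]+[x,y,0,0,0],(ce[i]+[x,y]).round(1))
    cv2.imwrite(f"pics/{n}c.png",cv2.resize(c,None,fx=4,fy=4,interpolation=cv2.INTER_CUBIC))
a=cv2.imread("pics/scene0c.png");b=cv2.imread("pics/top0c.png")
h=np.zeros((520,1040,3),np.uint8);h[:,:520]=a;h[:480,520:]=b
cv2.imwrite("pics/both.png",cv2.resize(h,(800,400)))
E
```

```text
scene0
red [286 203   8   8  50] [289.1 206.4]
orange [350 193  15   9  86] [356.7 197.8]
orange [327 212   9   6  29] [330.6 215.2]
yellow [290 150  46  12 170] [312.3 155.2]
yellow [294 222   9   8  44] [297.2 226. ]
top0
red [319 216  12   8  64] [325.  219.9]
orange [267 168  15  13  76] [274.8 175.8]
orange [300 189   4   5  13] [301.2 191.4]
yellow [268 178  33  57 297] [290.7 204.7]
yellow [329 205  10   7  50] [333.4 208. ]
```

View pics/both.png

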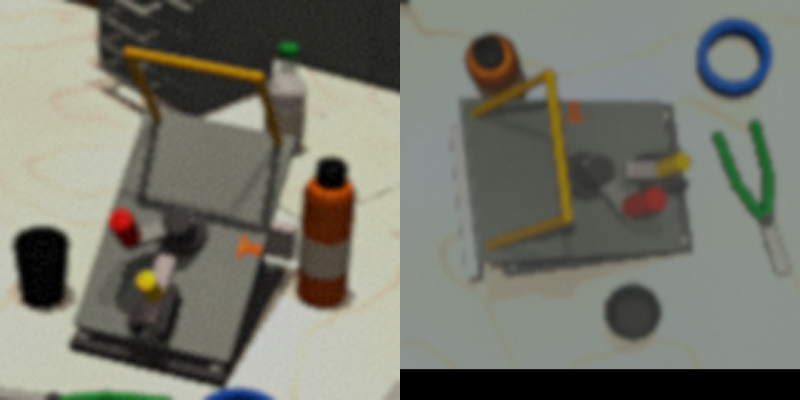

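```bash
python3 - <<'E'
from h import *
S=cam("scene");T=cam("top")
l=lambda x,y:(250+x/3.077,135+y/3.077)
r=lambda x,y:(245+(x-400)/3.077,155+y/3.077)
P={"barL":(l(128,51),r(569,221)),"barR":(l(264,77),r(549,73)),"mark":(l(245,247),r(574,112)),
"red":((289.1,206.4+.8),(325,219.9)),"knob":((297.2,226),(333.4,208)),"can_top":(l(331,165),r(489,51)),"cup":(l(42,236),r(633,311))}
for k,(a,b) in P.items():
    x,e=tri([(S,a),(T,b)]);print(k,x.round(4),np.round(e,4))
E
```

```text
barL [0.4566 0.0968 0.3384] [0.0045 0.0045]
barR [0.6196 0.1247 0.3373] [0.0046 0.0046]
mark [0.6201 0.1062 0.1135] [0.0007 0.0007]
red [0.5028 0.0118 0.1642] [0.0004 0.0004]
knob [ 0.5558 -0.0195  0.1198] [0.0009 0.0009]
can_top [0.6782 0.2086 0.1933] [0.0031 0.0031]
cup [0.3765 0.0267 0.0901] [0.0033 0.0033]
```

Scene crop: bar ends (128,51)/(264,77), mark (245,247), handle cap (122,220), knob (148,282). The triangulated points fit the given sizes: bar 165 mm long, mark height 0.1135 against a face height of 0.113, and handle radius 58 mm. The crank angle comes out at about −3.7 rad. Next I'll move to a wrist view.

{"fn": "jog_arm", "kwargs": {
  "grip": [0,0,0,0,0],
  "dp": [
    [0.8,-0.4,-0.8],
    [1.6,-0.8,-1.6],
    [2.4,-1.2,-2.5],
    [3.0,-1.5,-2.5],
    [3.5,-1.8,-2.5]
  ],
  "twist": [0,0,0,0,0]
}}

```text
time_s: 0.72
tool_pos: [0.359, -0.2632, 0.383]
tcp_rot: [[0.903, 0.429, 0.003], [0.429, -0.903, -0.002], [0.002, 0.003, -1.0]]
force: [-0.4, -1.8, 0.1]
grip_width: 0.0853
```

{"fn": "jog_arm", "kwargs": {
  "grip": [0,0,0,0,0],
  "dp": [
    [0.8,-0.4,0],
    [1.6,-0.8,0],
    [2.4,-1.2,0],
    [3.5,-1.8,0],
    [3.5,-1.8,0]
  ],
  "twist": [0,0,0,0,0]
}}

```text
time_s: 1.35
tool_pos: [0.5024, -0.0741, 0.38]
tcp_rot: [[0.902, 0.432, -0.002], [0.432, -0.902, 0.001], [-0.001, -0.002, -1.0]]
force: [-0.2, 0.0, 0.2]
grip_width: 0.0853
```

```bash
python3 - <<'E'
from h import *
s=bot.state();print(s["time_s"],s["joints"].round(1),s["tool_pos"],s["tcp_rot"].round(3).tolist())
c=cam("wrist");print((-c[1].T@c[2]).round(3),c[1].round(3).tolist(),c[0][0,0])
cv2.imwrite("pics/w1.png",bot.camera("wrist"))
E
```

```text
1.35 [ -8.4  14.4  23.   98.7   0.  146. ] [ 0.50244967 -0.07414704  0.3799544 ] [[0.902, 0.432, -0.002], [0.432, -0.902, 0.001], [-0.001, -0.002, -1.0]]
[ 0.575 -0.041  0.522] [[0.431, -0.902, -0.002], [-0.858, -0.411, 0.307], [-0.278, -0.131, -0.952]] 352.14560626534603
```

View pics/w1.png

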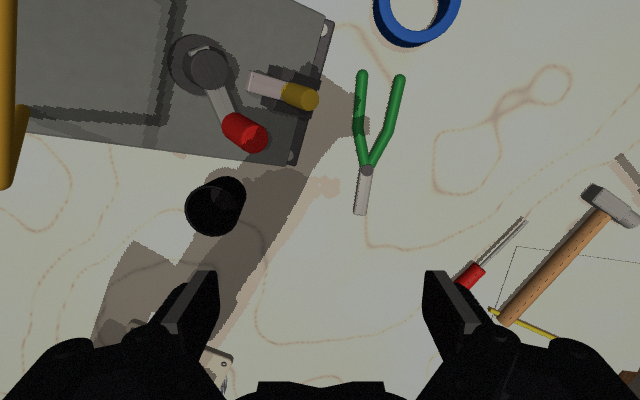

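The wrist view shows the red cap near (257,139), knob cap (302,100), hub (209,68), cup (215,205). J6 would end near its limit, so I use the half-turned grasp (−164°).

{"fn": "jog_arm", "kwargs": {
  "grip": [0,0,0,0,0],
  "dp": [
    [0.4,0.3,0],
    [0.76,0.66,0],
    [0.76,0.66,0],
    [0.76,0.66,0],
    [0.76,0.66,0]
  ],
  "twist": [-1.8,-3.6,-5.4,-7.2,-9.0]
}}

```text
time_s: 2.02
tool_pos: [0.5585, -0.0951, 0.3811]
tcp_rot: [[0.334, 0.943, -0.001], [0.943, -0.334, -0.0], [-0.001, -0.001, -1.0]]
force: [0.5, -0.2, -0.1]
grip_width: 0.0855
```

{"fn": "jog_arm", "kwargs": {
  "grip": [0,0,0,0,0],
  "dp": [
    [0,0,0],
    [0,0,0],
    [0,0,0],
    [0,0,0],
    [0,0,0]
  ],
  "twist": [-1.8,-3.6,-5.4,-7.2,-9.0]
}}

```text
time_s: 2.65
tool_pos: [0.5583, -0.0951, 0.3813]
tcp_rot: [[-0.43, 0.903, -0.001], [0.903, 0.43, -0.0], [-0.0, -0.001, -1.0]]
force: [-0.2, 0.9, -0.5]
grip_width: 0.0856
```

{"fn": "jog_arm", "kwargs": {
  "grip": [0,0,0,0,0],
  "dp": [
    [0,0,0],
    [0,0,0],
    [0,0,0],
    [0,0,0],
    [0,0,0]
  ],
  "twist": [-1.8,-3.6,-5.4,-7.2,-9.0]
}}

```text
time_s: 3.28
tool_pos: [0.5584, -0.0951, 0.3813]
tcp_rot: [[-0.943, 0.334, -0.001], [0.334, 0.943, -0.0], [0.001, -0.001, -1.0]]
force: [0.1, 0.5, 0.9]
grip_width: 0.0853
```

{"fn": "jog_arm", "kwargs": {
  "grip": [0,0,0,0,0],
  "dp": [
    [0,0,0],
    [0,0,0],
    [0,0,0],
    [0,0,0],
    [0,0,0]
  ],
  "twist": [-1.8,-3.6,-5.8,-5.8,-5.8]
}}

```text
time_s: 3.9
tool_pos: [0.5588, -0.0943, 0.3814]
tcp_rot: [[-0.987, -0.158, -0.0], [-0.158, 0.987, -0.0], [0.0, -0.0, -1.0]]
force: [-0.6, -1.2, -0.1]
grip_width: 0.0856
```

```bash
python3 - <<'E'
from h import *
s=bot.state();print(s["time_s"],s["joints"].round(1),s["tool_pos"],s["tcp_rot"].round(3).tolist())
c=cam("wrist");print((-c[1].T@c[2]).round(3));np.savez("w2.npz",K=c[0],R=c[1],t=c[2])
im=bot.camera("wrist");cv2.imwrite("pics/w2.png",im)
E
```

```text
3.9 [ -9.6  22.1  34.  101.9  -0.  -18.7] [ 0.55883954 -0.09428225  0.38137157] [[-0.987, -0.158, -0.0], [-0.158, 0.987, -0.0], [0.0, -0.0, -1.0]]
[ 0.483 -0.107  0.524]
```

View pics/w2.png

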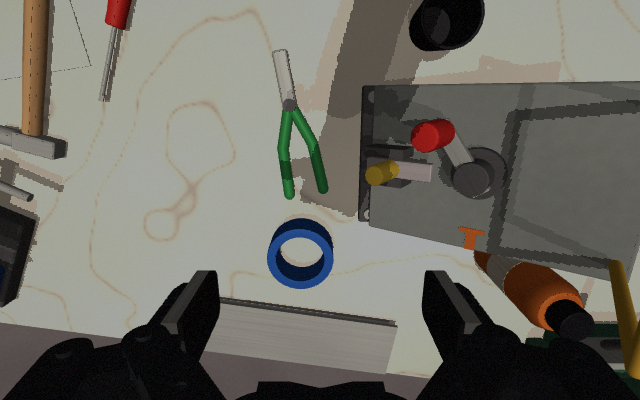

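The picture shows the mark at (469,237), knob at (382,174), handle at (432,136) and hub at (475,178), all clear. I'll fit the machine pose to the blob centroids in the three views.

```bash
python3 - <<'E'
from h import *
from scipy.optimize import least_squares
S=cam("scene");T=cam("top");d=np.load("w2.npz");W=(d["K"],d["R"],d["t"])
im=cv2.imread("pics/w2.png");hs=cv2.cvtColor(im,cv2.COLOR_BGR2HSV)
def blob(lo,hi,box):
    x,y,w,h=box;m=cv2.inRange(hs[y:y+h,x:x+w],lo,hi);N,_,st,ce=cv2.connectedComponentsWithStats(m)
    i=1+st[1:,4].argmax();print(st[i]+[x,y,0,0,0],(ce[i]+[x,y]).round(1));return ce[i]+[x,y]
red=blob((0,120,50),(6,255,255),(400,105,70,60));kn=blob((18,110,50),(35,255,255),(350,150,70,50));mk=blob((5,140,80),(18,255,255),(450,222,36,30))
l=lambda x,y:(250+x/3.077,135+y/3.077)
r=lambda x,y:(245+(x-400)/3.077,155+y/3.077)
c,s_=np.cos(np.radians(35)),np.sin(np.radians(35))
def pt(p,s,y,n):
    xm=np.array([np.cos(p[3]),np.sin(p[3]),0]);ym=np.array([-xm[1],xm[0],0])
    return np.array(p[:3])+xm*(s*c-n*s_)+ym*y+np.array([0,0,s*s_+n*c])
def obs(p):
    H=pt(p,-.06*np.sin(-p[4]) if 0 else .06*np.sin(-p[4]),-.06*np.cos(p[4]),.077)
    return [(W,red,H),(S,(289.1,207),H),(T,(325,219.9),H),(W,kn,pt(p,-.095,0,.066)),(S,(297.2,226),pt(p,-.095,0,.068)),(T,(333.4,208),pt(p,-.095,0,.066)),
    (W,mk,pt(p,0,-.086,.001)),(S,(330.6,215.2),pt(p,0,-.086,.001)),(T,r(574,112),pt(p,0,-.086,.001)),
    (S,l(128,51),pt(p,.142,.083,.175)),(S,l(264,77),pt(p,.142,-.083,.175)),(T,r(569,221),pt(p,.142,.083,.175)),(T,r(549,73),pt(p,.142,-.083,.175))]
f=lambda p:np.concatenate([(proj(k,X)-u)*(.5 if k is W else 1) for k,u,X in obs(p)])
q=least_squares(f,[.538,.0935,.113,1.74,-3.72],loss="soft_l1")
print(q.x.round(4),np.degrees(q.x[3]));print(f(q.x).reshape(-1,2).round(1).tolist())
np.save("pose.npy",q.x)
E
```

```text
[ 410  119   45   34 1121] [432.  134.9]
[365 160  34  26 637] [381.4 172.3]
[459 226  26  25 294] [470.2 236.6]
[ 0.5392  0.0929  0.1156  1.7375 -3.7815] 99.55378196449256
[[0.1, -0.9], [0.5, 1.6], [-0.1, 0.0], [0.2, -0.8], [0.5, 1.3], [0.5, -0.3], [0.4, 0.5], [-0.1, -0.3], [-0.2, -1.3], [-2.0, -0.2], [-1.8, -0.3], [-0.2, -0.7], [-0.1, -1.0]]
```

The fit agrees to about 1–2 px. The commands can't tilt the gripper, so I will push the handle with the far finger of the open gripper, which keeps the body 50 mm downslope and clear of the hoop. First I nudge the crank up to about −2.6 to make room at the catch.

```bash
cat >>h.py <<'E'
C,Sn=np.cos(np.radians(35)),np.sin(np.radians(35))
pose=np.load("pose.npy")
XM=np.array([np.cos(pose[3]),np.sin(pose[3]),0]);YM=np.array([-XM[1],XM[0],0]);ZM=np.array([0,0,1.])
def mach(P): d=np.array(P)-pose[:3];return np.array([d@XM,d@YM,d[2]])*1000   # mm xm,ym,z
def push(phi,off=27,tipn=72,bias=0): # TCP (mm, machine) for far finger behind handle
    s,y=60*np.sin(-phi),-60*np.cos(phi)
    t=np.array([-np.cos(phi)*C,np.sin(phi)]);t/=np.linalg.norm(t)
    F=np.array([s*C-87*Sn,y])-off*t+[bias,0]
    return np.array([F[0]-50,F[1],s*Sn+tipn*C-13])
def units(pts): # machine mm TCP points -> tool units from present pose
    st=bot.state();R=st["tcp_rot"];p=np.array(st["tool_pos"])
    return [(R.T@(pose[:3]+(q[0]*XM+q[1]*YM+q[2]*ZM)/1000-p)/.06).round(2).tolist() for q in np.array(pts,float)]
E
python3 - <<'E'
from h import *
print(mach(bot.state()["tool_pos"]).round(1))
P=[push(-3.78,40)+[0,0,80],push(-3.78,40)]+[push(f) for f in (-3.7,-3.4,-3.1,-2.85,-2.6)]
print(np.round(P,0).tolist())
for u in units(P):print(u)
k=push(-2.6)
for u in units([k+[-40,0,10],[-126,0,60],[-126,0,-10.2],[-132.5,0,-10.2],[-145.8,0,-10.2],[-160,0,-20.1],[-172,0,-28.5]]):print(u)
E
```

```text
[-187.7   11.6  265.7]
[[-159.0, 21.0, 105.0], [-159.0, 21.0, 25.0], [-147.0, 35.0, 28.0], [-138.0, 50.0, 37.0], [-125.0, 61.0, 47.0], [-111.0, 67.0, 56.0], [-96.0, 67.0, 64.0]]
[0.17, 0.48, 2.67]
[0.16, 0.48, 4.0]
[0.39, 0.67, 3.97]
[0.64, 0.82, 3.81]
[0.84, 1.04, 3.64]
[0.93, 1.27, 3.5]
[0.94, 1.52, 3.37]
[0.94, 0.85, 3.2]
[-0.19, 1.03, 3.43]
[-0.19, 1.03, 4.6]
[-0.19, 0.92, 4.6]
[-0.19, 0.7, 4.6]
[-0.19, 0.46, 4.76]
[-0.19, 0.26, 4.9]
```

{"fn": "jog_arm", "kwargs": {
  "grip": [0,0,0,0,0],
  "dp": [
    [0.08,0.24,0.9],
    [0.17,0.48,1.8],
    [0.17,0.48,2.7],
    [0.16,0.48,3.4],
    [0.16,0.48,4.0]
  ],
  "twist": [0,0,0,0,0]
}}

```text
time_s: 4.58
tool_pos: [0.5443, -0.0666, 0.1395]
tcp_rot: [[-0.987, -0.16, -0.001], [-0.16, 0.987, 0.0], [0.001, 0.0, -1.0]]
force: [0.4, -0.0, -0.2]
grip_width: 0.0856
```

{"fn": "jog_arm", "kwargs": {
  "grip": [0,0,0,0,0],
  "dp": [
    [0.23,0.19,-0.03],
    [0.48,0.34,-0.19],
    [0.68,0.56,-0.36],
    [0.77,0.79,-0.5],
    [0.78,1.04,-0.63]
  ],
  "twist": [0,0,0,0,0]
}}

```text
time_s: 5.2
tool_pos: [0.4885, -0.0129, 0.1807]
tcp_rot: [[-0.987, -0.16, 0.001], [-0.16, 0.987, -0.002], [-0.001, -0.002, -1.0]]
force: [-1.2, -6.3, 3.8]
grip_width: 0.0854
```

```bash
python3 - <<'E'
from h import *
s=bot.state();print(s["time_s"],s["force"].round(1),mach(s["tool_pos"]).round(1),s["joints"].round(0))
im=bot.camera("wrist");cv2.imwrite("pics/w3.png",im)
E
```

```text
5.2 [-1.2 -6.3  3.8] [-96.   67.6  65.1] [ -1.  14.  -7.  69.  -0. -11.]
```

View pics/w3.png

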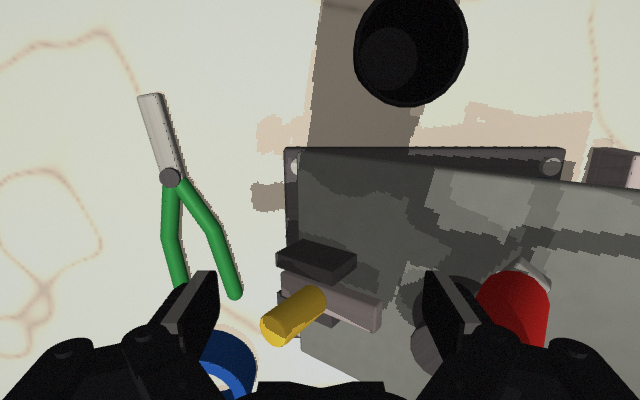

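The view shows the finger behind the red handle (515,310), pushing it as planned with about 7 N. The knob is at (295,315). Next is the catch.

{"fn": "jog_arm", "kwargs": {
  "grip": [0,0,0,0,0],
  "dp": [
    [0,-0.67,-0.17],
    [-0.6,-0.6,0],
    [-1.12,-0.5,0.08],
    [-1.12,-0.5,0.7],
    [-1.12,-0.5,1.25]
  ],
  "twist": [0,0,0,0,0]
}}

```text
time_s: 5.88
tool_pos: [0.5605, -0.0299, 0.1034]
tcp_rot: [[-0.987, -0.163, 0.001], [-0.163, 0.987, 0.002], [-0.001, 0.002, -1.0]]
force: [-0.6, 0.7, -0.9]
grip_width: 0.0854
```

{"fn": "jog_arm", "kwargs": {
  "grip": [0,0,0,0,0],
  "dp": [
    [0,-0.2,0],
    [0,-0.33,0],
    [0,-0.5,0.12],
    [0,-0.65,0.22],
    [0,-0.77,0.31]
  ],
  "twist": [0,0,0,0,0]
}}

```text
time_s: 6.5
tool_pos: [0.5685, -0.0777, 0.0861]
tcp_rot: [[-0.987, -0.161, 0.003], [-0.161, 0.987, 0.0], [-0.003, -0.0, -1.0]]
force: [0.6, 1.1, 2.7]
grip_width: 0.0853
```

```bash
python3 - <<'E'
from h import *
s=bot.state();print(s["time_s"],s["force"].round(1),mach(s["tool_pos"]).round(1),s["joints"].round(0))
im=bot.camera("wrist");cv2.imwrite("pics/w4.png",im);c=cam("wrist")
hs=cv2.cvtColor(im,cv2.COLOR_BGR2HSV);m=cv2.inRange(hs,(18,110,50),(35,255,255));N,_,st,ce=cv2.connectedComponentsWithStats(m)
print([(st[i].tolist(),ce[i].round(0)) for i in range(1,N) if st[i,4]>60])
for o in(0,24,28,32):
    f=lambda n:pose[:3]+(XM*((-95-o)*C-n*Sn)+ZM*((-95-o)*Sn+n*C))/1000
    print(o,proj(c,f(40)).round(0),proj(c,f(88)).round(0))
E
```

```text
6.5 [0.6 1.1 2.7] [-173.2   -0.6  -29.4] [ -8.  28.  -2.  60.   0. -17.]
[([345, 241, 94, 95, 5349], array([390., 288.]))]
0 [490. 279.] [461. 341.]
24 [434. 264.] [391. 315.]
28 [426. 262.] [381. 312.]
32 [418. 260.] [371. 308.]
```

View pics/w4.png

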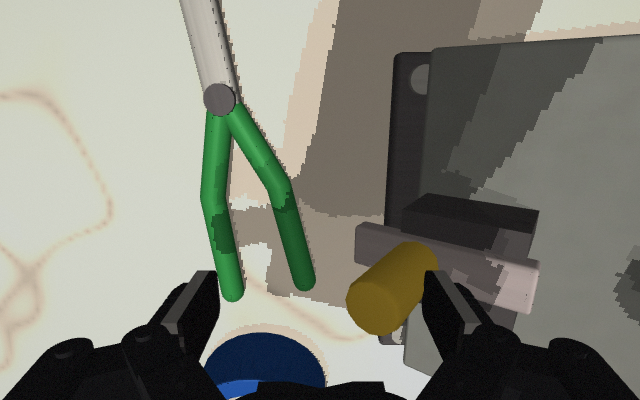

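The cap centre is at about (372,308) against a prediction of (371,308) for fully open, so the catch is open. Now the winding tables, one quarter turn per call.

```bash
python3 - <<'E'
from h import *
R=bot.state()["tcp_rot"]
p=lambda f:push(f,27,72,-3)
print("stage",units([[-158,0,-29],[-158,10,40],[-140,67,62],p(-2.6)]), p(-2.6).round(1))
for k in range(4):
    f0=-2.6+k*np.pi/2;b=p(f0)
    print(k,f0,[(R.T@(np.array(p(f0+i*np.pi/10)-b)@np.array([XM,YM,ZM]))/60).round(2).tolist() for i in range(1,6)])
print(max(p(f)[0]+42.5 for f in np.arange(0,6.3,.1)))
E
```

```text
stage [[0.01, 0.25, -0.02], [0.17, 0.25, -1.17], [1.12, 0.55, -1.54], [1.13, 1.23, -1.56]] [-99.3  67.4  63.7]
0 -2.6 [[-0.1, 0.3, -0.14], [-0.31, 0.55, -0.23], [-0.58, 0.73, -0.27], [-0.9, 0.83, -0.26], [-1.23, 0.85, -0.19]]
1 -1.0292036732051035 [[-0.32, -0.05, 0.12], [-0.6, -0.18, 0.27], [-0.84, -0.38, 0.44], [-0.99, -0.65, 0.62], [-1.02, -0.96, 0.79]]
2 0.541592653589793 [[0.1, -0.3, 0.14], [0.31, -0.55, 0.23], [0.58, -0.73, 0.27], [0.9, -0.83, 0.26], [1.23, -0.85, 0.19]]
3 2.1123889803846896 [[0.32, 0.05, -0.12], [0.6, 0.18, -0.27], [0.84, 0.38, -0.44], [0.99, 0.65, -0.62], [1.02, 0.96, -0.79]]
-6.2221702177247735
```

{"fn": "jog_arm", "kwargs": {
  "grip": [0,0,0,0,0],
  "dp": [
    [0,0.25,-0.02],
    [0.1,0.25,-0.7],
    [0.17,0.25,-1.17],
    [0.7,0.4,-1.4],
    [1.12,0.6,-1.56]
  ],
  "twist": [0,0,0,0,0]
}}

```text
time_s: 7.18
tool_pos: [0.4941, -0.0516, 0.1794]
tcp_rot: [[-0.987, -0.162, -0.001], [-0.162, 0.987, -0.001], [0.001, -0.001, -1.0]]
force: [-0.8, -0.0, 0.6]
grip_width: 0.0854
```

{"fn": "jog_arm", "kwargs": {
  "grip": [0,0],
  "dp": [
    [0,0.35,0],
    [0.01,0.63,0]
  ],
  "twist": [0,0]
}}

```text
time_s: 7.42
tool_pos: [0.4878, -0.0139, 0.1791]
tcp_rot: [[-0.987, -0.162, -0.0], [-0.162, 0.987, -0.0], [0.0, -0.0, -1.0]]
force: [1.1, 0.9, -0.1]
grip_width: 0.0854
```

{"fn": "jog_arm", "kwargs": {
  "grip": [0,0,0,0,0],
  "dp": [
    [-0.1,0.3,-0.14],
    [-0.31,0.55,-0.23],
    [-0.58,0.73,-0.27],
    [-0.9,0.83,-0.26],
    [-1.23,0.85,-0.19]
  ],
  "twist": [0,0,0,0,0]
}}

```text
time_s: 8.05
tool_pos: [0.5526, 0.0481, 0.1902]
tcp_rot: [[-0.987, -0.163, -0.002], [-0.163, 0.987, -0.001], [0.003, -0.001, -1.0]]
force: [-2.6, -1.8, 2.2]
grip_width: 0.0857
```

```bash
cat >>h.py <<'E'
def red(name):
    im=bot.camera(name);c=cam(name);hs=cv2.cvtColor(im,cv2.COLOR_BGR2HSV)
    m=cv2.inRange(hs,(0,120,50),(6,255,255))|cv2.inRange(hs,(175,120,50),(180,255,255))
    if name!="wrist":
        u=proj(c,pose[:3]);k=np.zeros_like(m);cv2.circle(k,tuple(int(a) for a in u),45,255,-1);m&=k
    N,_,st,ce=cv2.connectedComponentsWithStats(m)
    if N<2:return None
    i=1+st[1:,4].argmax();K,R,t=c;o=-R.T@t;d=R.T@np.linalg.solve(K,[*ce[i],1])
    n=-XM*Sn+ZM*C;X=o+d*((.077-(o-pose[:3])@n)/(d@n));q=mach(X)
    s=q[0]*C+q[2]*Sn
    return st[i,4],ce[i].round(0),"r %.0f phi %.2f"%(np.hypot(s,q[1]),np.arctan2(-s,-q[1]))
E
python3 - <<'E'
from h import *
s=bot.state();print(s["time_s"],s["force"].round(1),mach(s["tool_pos"]).round(1))
for n in("scene","top","wrist"):print(n,red(n))
E
```

```text
8.05 [-2.6 -1.8  2.2] [-46.5  -5.7  74.6]
scene (np.int32(84), array([317., 191.]), 'r 61 phi -1.01')
top None
wrist (np.int32(4474), array([405., 356.]), 'r 59 phi -0.80')
```

The crank follows as predicted (about −1.0 rad). I continue with quarters 1, 2, 3, 0.

{"fn": "jog_arm", "kwargs": {
  "grip": [0,0,0,0,0],
  "dp": [
    [-0.32,-0.05,0.12],
    [-0.6,-0.18,0.27],
    [-0.84,-0.38,0.44],
    [-0.99,-0.65,0.62],
    [-1.02,-0.96,0.79]
  ],
  "twist": [0,0,0,0,0]
}}

```text
time_s: 8.82
tool_pos: [0.6234, -0.0001, 0.1419]
tcp_rot: [[-0.987, -0.162, -0.0], [-0.162, 0.987, 0.001], [0.0, 0.001, -1.0]]
force: [0.2, 3.2, -0.2]
grip_width: 0.0855
```

```bash
python3 - <<'E'
from h import *
s=bot.state();print(s["time_s"],s["force"].round(1),mach(s["tool_pos"]).round(1),push(.5416,27,72,-3))
for n in("scene","wrist"):print(n,red(n))
E
```

```text
8.825 [ 0.2  3.2 -0.2] [-105.7  -67.6   26.3] [-106.47631016  -67.39537657   28.23796416]
scene (np.int32(7), array([318., 218.]), 'r 81 phi 0.63')
wrist (np.int32(9357), array([396., 251.]), 'r 65 phi 0.69')
```

{"fn": "jog_arm", "kwargs": {
  "grip": [0,0,0,0,0],
  "dp": [
    [0.1,-0.3,0.14],
    [0.31,-0.55,0.23],
    [0.58,-0.73,0.27],
    [0.9,-0.83,0.26],
    [1.23,-0.85,0.19]
  ],
  "twist": [0,0,0,0,0]
}}

```text
time_s: 9.55
tool_pos: [0.5579, -0.0636, 0.1314]
tcp_rot: [[-0.987, -0.16, 0.001], [-0.16, 0.987, -0.001], [-0.001, -0.002, -1.0]]
force: [3.1, -0.6, -0.9]
grip_width: 0.0853
```

```bash
python3 - <<'E'
from h import *
s=bot.state();print(s["time_s"],s["force"].round(1),mach(s["tool_pos"]).round(1),push(2.1124,27,72,-3))
for n in("scene","wrist"):print(n,red(n))
E
```

```text
9.55 [ 3.1 -0.6 -0.9] [-157.5    7.5   15.8] [-156.951488      6.71187662   16.48967084]
scene None
wrist (np.int32(9240), array([503., 253.]), 'r 57 phi 2.03')
```

{"fn": "jog_arm", "kwargs": {
  "grip": [0,0,0,0,0],
  "dp": [
    [0.32,0.05,-0.12],
    [0.6,0.18,-0.27],
    [0.84,0.38,-0.44],
    [0.99,0.65,-0.62],
    [1.02,0.96,-0.79]
  ],
  "twist": [0,0,0,0,0]
}}

```text
time_s: 10.28
tool_pos: [0.4885, -0.0165, 0.1804]
tcp_rot: [[-0.987, -0.16, 0.001], [-0.16, 0.987, -0.004], [-0.0, -0.004, -1.0]]
force: [-0.2, -5.8, 2.5]
grip_width: 0.0852
```

```bash
python3 - <<'E'
from h import *
s=bot.state();print(s["time_s"],s["force"].round(1),mach(s["tool_pos"]).round(1),push(3.683,27,72,-3))
for n in("scene","wrist"):print(n,red(n))
E
```

```text
10.275 [-0.2 -5.8  2.5] [-99.5  68.2  64.8] [-99.33742904  67.39680591  63.71424866]
scene (np.int32(89), array([294., 192.]), 'r 59 phi -2.62')
wrist (np.int32(3791), array([515., 304.]), 'r 69 phi -2.66')
```

{"fn": "jog_arm", "kwargs": {
  "grip": [0,0,0,0,0],
  "dp": [
    [-0.1,0.3,-0.14],
    [-0.31,0.55,-0.23],
    [-0.58,0.73,-0.27],
    [-0.9,0.83,-0.26],
    [-1.23,0.85,-0.19]
  ],
  "twist": [0,0,0,0,0]
}}

```text
time_s: 11.0
tool_pos: [0.5528, 0.0475, 0.1902]
tcp_rot: [[-0.987, -0.163, -0.002], [-0.163, 0.987, -0.0], [0.002, 0.0, -1.0]]
force: [-3.2, -3.4, 2.7]
grip_width: 0.0851
```

{"fn": "jog_arm", "kwargs": {
  "grip": [0,0,0,0,0],
  "dp": [
    [-0.32,-0.05,0.12],
    [-0.6,-0.18,0.27],
    [-0.84,-0.38,0.44],
    [-0.99,-0.65,0.62],
    [-1.02,-0.96,0.79]
  ],
  "twist": [0,0,0,0,0]
}}

```text
time_s: 11.62
tool_pos: [0.6234, -0.0001, 0.1416]
tcp_rot: [[-0.987, -0.162, -0.001], [-0.162, 0.987, 0.001], [0.0, 0.001, -1.0]]
force: [1.6, 3.0, -0.3]
grip_width: 0.0852
```

{"fn": "jog_arm", "kwargs": {
  "grip": [0,0,0,0,0],
  "dp": [
    [0.1,-0.3,0.14],
    [0.31,-0.55,0.23],
    [0.58,-0.73,0.27],
    [0.9,-0.83,0.26],
    [1.23,-0.85,0.19]
  ],
  "twist": [0,0,0,0,0]
}}

```text
time_s: 12.25
tool_pos: [0.5576, -0.0644, 0.1312]
tcp_rot: [[-0.987, -0.16, 0.0], [-0.16, 0.987, -0.002], [-0.0, -0.002, -1.0]]
force: [2.7, 0.2, -1.4]
grip_width: 0.0855
```

{"fn": "jog_arm", "kwargs": {
  "grip": [0,0,0,0,0],
  "dp": [
    [0.32,0.05,-0.12],
    [0.6,0.18,-0.27],
    [0.84,0.38,-0.44],
    [0.99,0.65,-0.62],
    [1.02,0.96,-0.79]
  ],
  "twist": [0,0,0,0,0]
}}

```text
time_s: 12.88
tool_pos: [0.4876, -0.0175, 0.1801]
tcp_rot: [[-0.987, -0.159, 0.0], [-0.159, 0.987, -0.005], [0.0, -0.005, -1.0]]
force: [-0.7, -5.7, 2.7]
grip_width: 0.0855
```

```bash
python3 - <<'E'
from h import *
s=bot.state();print(s["time_s"],s["force"].round(1),mach(s["tool_pos"]).round(1),push(3.683,27,72,-3))
for n in("scene","wrist"):print(n,red(n))
E
```

```text
12.875 [-0.7 -5.7  2.7] [-100.3   69.3   64.5] [-99.33742904  67.39680591  63.71424866]
scene (np.int32(90), array([294., 193.]), 'r 59 phi -2.64')
wrist (np.int32(3775), array([515., 303.]), 'r 70 phi -2.67')
```

{"fn": "jog_arm", "kwargs": {
  "grip": [0,0,0,0,0],
  "dp": [
    [-0.1,0.3,-0.14],
    [-0.31,0.55,-0.23],
    [-0.58,0.73,-0.27],
    [-0.9,0.83,-0.26],
    [-1.23,0.85,-0.19]
  ],
  "twist": [0,0,0,0,0]
}}

```text
time_s: 13.6
tool_pos: [0.5524, 0.0467, 0.1901]
tcp_rot: [[-0.987, -0.162, -0.002], [-0.162, 0.987, -0.001], [0.003, -0.0, -1.0]]
force: [-4.0, -2.8, 1.7]
grip_width: 0.0855
```

{"fn": "jog_arm", "kwargs": {
  "grip": [0,0,0,0,0],
  "dp": [
    [-0.32,-0.05,0.12],
    [-0.6,-0.18,0.27],
    [-0.84,-0.38,0.44],
    [-0.99,-0.65,0.62],
    [-1.02,-0.96,0.79]
  ],
  "twist": [0,0,0,0,0]
}}

```text
time_s: 14.22
tool_pos: [0.6234, -0.0003, 0.1417]
tcp_rot: [[-0.987, -0.162, -0.001], [-0.162, 0.987, 0.001], [0.0, 0.001, -1.0]]
force: [0.3, 3.7, -0.5]
grip_width: 0.0852
```

{"fn": "jog_arm", "kwargs": {
  "grip": [0,0,0,0,0],
  "dp": [
    [0.1,-0.3,0.14],
    [0.31,-0.55,0.23],
    [0.58,-0.73,0.27],
    [0.9,-0.83,0.26],
    [1.23,-0.85,0.19]
  ],
  "twist": [0,0,0,0,0]
}}

```text
time_s: 14.85
tool_pos: [0.5576, -0.0644, 0.1311]
tcp_rot: [[-0.987, -0.16, 0.0], [-0.16, 0.987, -0.002], [-0.0, -0.002, -1.0]]
force: [4.2, 0.3, -1.1]
grip_width: 0.0853
```

{"fn": "jog_arm", "kwargs": {
  "grip": [0,0,0,0,0],
  "dp": [
    [0.32,0.05,-0.12],
    [0.6,0.18,-0.27],
    [0.84,0.38,-0.44],
    [0.99,0.65,-0.62],
    [1.02,0.96,-0.79]
  ],
  "twist": [0,0,0,0,0]
}}

```text
time_s: 15.48
tool_pos: [0.4876, -0.0175, 0.1801]
tcp_rot: [[-0.987, -0.159, 0.001], [-0.159, 0.987, -0.005], [0.0, -0.005, -1.0]]
force: [-0.8, -5.0, 3.0]
grip_width: 0.0851
```

{"fn": "jog_arm", "kwargs": {
  "grip": [0,0,0,0,0],
  "dp": [
    [-0.1,0.3,-0.14],
    [-0.31,0.55,-0.23],
    [-0.58,0.73,-0.27],
    [-0.9,0.83,-0.26],
    [-1.23,0.85,-0.19]
  ],
  "twist": [0,0,0,0,0]
}}

```text
time_s: 16.1
tool_pos: [0.5521, 0.0467, 0.191]
tcp_rot: [[-0.987, -0.162, -0.002], [-0.162, 0.987, -0.002], [0.002, -0.001, -1.0]]
force: [-3.1, -2.9, 1.9]
grip_width: 0.0852
```

```bash
python3 - <<'E'
from h import *
s=bot.state();print(s["time_s"],s["force"].round(1),mach(s["tool_pos"]).round(1),push(-1.03,27,72,-3))
for n in("scene","wrist"):print(n,red(n))
print(units([push(f,27,72,-3) for f in (-.85,-.67,-.49,-.31,-.15)]))
E
```

```text
16.1 [-3.1 -2.9  1.9] [-47.8  -5.   75.4] [-48.8479222   -6.66171642  75.48253714]
scene (np.int32(86), array([317., 191.]), 'r 61 phi -1.02')
wrist (np.int32(4339), array([406., 356.]), 'r 59 phi -0.79')
[[-0.19, -0.04, 0.04], [-0.37, -0.09, 0.11], [-0.53, -0.16, 0.2], [-0.68, -0.25, 0.3], [-0.8, -0.35, 0.38]]
```

Three quarters into the last turn, φ ≈ 17.8. Now a slow final approach.

{"fn": "jog_arm", "kwargs": {
  "grip": [0,0,0,0,0],
  "dp": [
    [-0.19,-0.04,0.04],
    [-0.37,-0.09,0.11],
    [-0.53,-0.16,0.2],
    [-0.68,-0.25,0.3],
    [-0.76,-0.31,0.36]
  ],
  "twist": [0,0,0,0,0]
}}

```text
time_s: 16.82
tool_pos: [0.6023, 0.0361, 0.1684]
tcp_rot: [[-0.987, -0.162, 0.001], [-0.162, 0.987, 0.0], [-0.001, 0.0, -1.0]]
force: [-1.5, 0.9, 2.9]
grip_width: 0.0853
```

```bash
python3 - <<'E'
from h import *
s=bot.state();print(s["time_s"],s["force"].round(1),mach(s["tool_pos"]).round(1),push(-.2,27,72,-3))
for n in("scene","wrist"):print(n,red(n))
print(units([push(f,27,72,-3) for f in (-.2,-.1,0)]))
cv2.imwrite("pics/w5.png",bot.camera("wrist"))
c=cam("wrist");f=lambda s,y,n:proj(c,pose[:3]+(XM*(s*C-n*Sn)+YM*y+ZM*(s*Sn+n*C))/1000).round(0)
print("mark",f(0,-86,0),"phi0 handle",f(0,-60,46),f(0,-60,104),"axis n40",f(0,0,40))
E
```

```text
16.825 [-1.5  0.9  2.9] [-66.5 -52.7  52.9] [-66.92731002 -52.31812698  52.81606999]
scene (np.int32(86), array([322., 205.]), 'r 63 phi -0.05')
wrist (np.int32(8499), array([375., 311.]), 'r 66 phi -0.01')
[[0.0, -0.0, -0.0], [-0.07, -0.07, 0.05], [-0.13, -0.15, 0.11]]
mark [428. 279.] phi0 handle [402. 270.] [340. 332.] axis n40 [415. 149.]
```

View pics/w5.png

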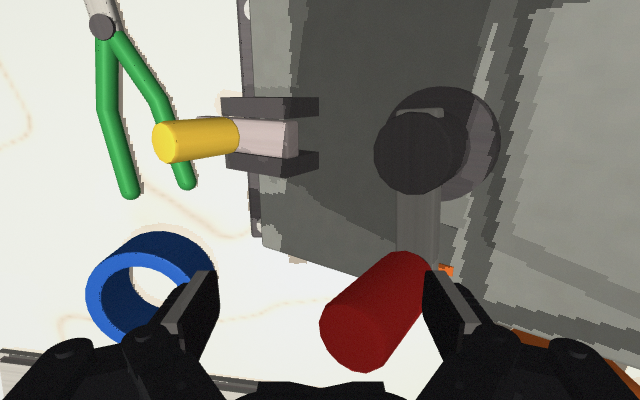

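The picture shows the arm running down (415,180)→(420,250) and the handle cap at (352,338). It is near the mark, perhaps slightly before it. I'll lift clear and measure from above.

{"fn": "jog_arm", "kwargs": {
  "grip": [0,0,0,0,0],
  "dp": [
    [0,0.08,0],
    [0,0.08,-0.35],
    [0,0.08,-0.7],
    [0.1,-0.6,-1.0],
    [0.3,-1.2,-1.5]
  ],
  "twist": [0,0,0,0,0]
}}

```text
time_s: 17.6
tool_pos: [0.5944, -0.0378, 0.2585]
tcp_rot: [[-0.987, -0.163, -0.002], [-0.163, 0.987, -0.0], [0.002, 0.0, -1.0]]
force: [0.4, -0.9, 0.2]
grip_width: 0.0852
```

{"fn": "jog_arm", "kwargs": {
  "grip": [0,0,0,0,0],
  "dp": [
    [0.3,-0.4,-0.7],
    [0.6,-0.8,-1.4],
    [0.8,-0.8,-2.0],
    [0.8,-0.8,-2.0],
    [0.8,-0.8,-2.0]
  ],
  "twist": [0,0,0,0,0]
}}

```text
time_s: 18.23
tool_pos: [0.5554, -0.0925, 0.3784]
tcp_rot: [[-0.987, -0.162, -0.0], [-0.162, 0.987, 0.0], [0.0, 0.0, -1.0]]
force: [-0.4, 0.1, -1.0]
grip_width: 0.0854
```

```bash
python3 - <<'E'
from h import *
s=bot.state();print(s["time_s"],s["force"].round(1),mach(s["tool_pos"]).round(1))
for n in("scene","top","wrist"):print(n,red(n))
im=bot.camera("wrist");c=cam("wrist")
f=lambda s,y,n:proj(c,pose[:3]+(XM*(s*C-n*Sn)+YM*y+ZM*(s*Sn+n*C))/1000)
print("mark",f(0,-86,0),"axis n40",f(0,0,40))
u=f(0,-30,20).astype(int);print(u)
x0,y0=u[0]-75,max(u[1]-75,0);cr=cv2.resize(im[y0:y0+150,x0:x0+150],None,fx=4,fy=4,interpolation=cv2.INTER_CUBIC)
for ph in(-.2,0,.2):
    for r,n in((60,104),(60,46)):print(ph,n,((f(-r*np.sin(ph),-r*np.cos(ph),n)-[x0,y0])*4).round(0))
print("m,a",((f(0,-86,0)-[x0,y0])*4).round(0),((f(0,0,40)-[x0,y0])*4).round(0))
cv2.imwrite("pics/w6.png",cr)
E
```

```text
18.225 [-0.4  0.1 -1. ] [-185.6   14.8  262.8]
scene (np.int32(93), array([322., 205.]), 'r 62 phi -0.08')
top (np.int32(81), array([312., 192.]), 'r 59 phi -0.08')
wrist (np.int32(1227), array([458., 247.]), 'r 63 phi -0.05')
mark [469.45319609 242.20354955] axis n40 [470.32897186 181.38631999]
[471 203]
-0.2 104 [256. 507.]
-0.2 46 [311. 431.]
0 104 [205. 499.]
0 46 [266. 426.]
0.2 104 [158. 483.]
0.2 46 [223. 413.]
m,a [294. 457.] [297. 214.]
```

View pics/w6.png

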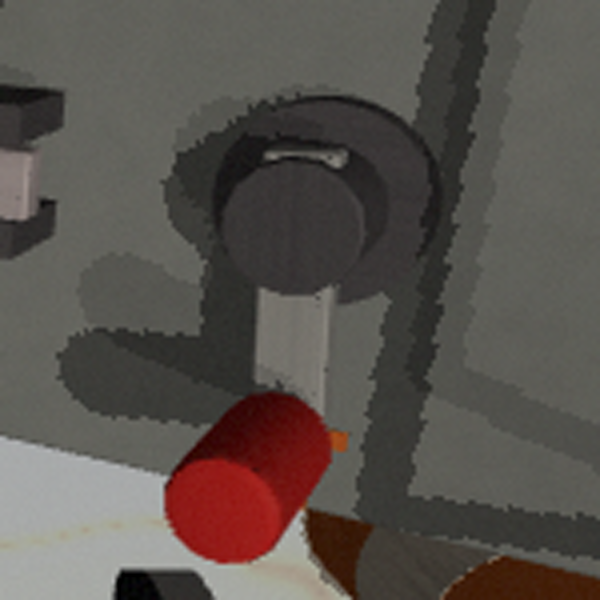

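The cap centre is at (223,510) between the predictions for 0 and −0.2, so φ ≈ −0.07. The scene, top and wrist views give −0.08, −0.08 and −0.05, all inside ±0.22. Now I close the catch with shut fingers from below the knob.

{"fn": "jog_arm", "kwargs": {
  "grip": [255,255,255,255,255],
  "dp": [
    [-0.25,-0.16,0.8],
    [-0.25,-0.16,1.6],
    [-0.25,-0.16,2.4],
    [-0.25,-0.16,3.0],
    [-0.25,-0.16,3.4]
  ],
  "twist": [0,0,0,0,0]
}}

```text
time_s: 19.05
tool_pos: [0.5702, -0.0993, 0.1715]
tcp_rot: [[-0.987, -0.162, -0.005], [-0.162, 0.987, 0.001], [0.005, 0.002, -1.0]]
force: [-0.2, 0.3, -0.4]
grip_width: 0.0
```

{"fn": "jog_arm", "kwargs": {
  "grip": [255,255,255,255,255],
  "dp": [
    [0,0,0.1],
    [0,0,0.3],
    [0,0,0.8],
    [0,0,1.3],
    [0,0,1.3]
  ],
  "twist": [0,0,0,0,0]
}}

```text
time_s: 19.68
tool_pos: [0.5703, -0.0996, 0.0951]
tcp_rot: [[-0.987, -0.162, -0.004], [-0.162, 0.987, 0.001], [0.004, 0.001, -1.0]]
force: [0.3, 0.2, 0.7]
grip_width: 0.0002
```

{"fn": "jog_arm", "kwargs": {
  "grip": [255,255,255,255,255],
  "dp": [
    [0,0.15,0],
    [0,0.27,0],
    [0,0.42,-0.1],
    [0,0.55,-0.2],
    [0,0.66,-0.28]
  ],
  "twist": [0,0,0,0,0]
}}

```text
time_s: 20.3
tool_pos: [0.5661, -0.0609, 0.1147]
tcp_rot: [[-0.987, -0.162, 0.002], [-0.162, 0.987, -0.001], [-0.002, -0.002, -1.0]]
force: [1.8, -4.4, -0.5]
grip_width: -0.0001
```

```bash
cat >>h.py <<'E'
def knob():
    im=bot.camera("wrist");c=cam("wrist");hs=cv2.cvtColor(im,cv2.COLOR_BGR2HSV);m=cv2.inRange(hs,(18,110,50),(35,255,255));N,_,st,ce=cv2.connectedComponentsWithStats(m)
    print([(st[i].tolist(),ce[i].round(0)) for i in range(1,N) if st[i,4]>60])
    for o in(0,4,8,32):
        f=lambda n:pose[:3]+(XM*((-95-o)*C-n*Sn)+ZM*((-95-o)*Sn+n*C))/1000
        print(o,"mid",proj(c,f(64)).round(0),"cap",proj(c,f(88)).round(0))
    return im
E
python3 - <<'E'
from h import *
s=bot.state();print(s["time_s"],s["force"].round(1),mach(s["tool_pos"]).round(1),s["grip_width"])
cv2.imwrite("pics/w7.png",knob());print(red("scene"))
E
```

```text
20.3 [ 1.8 -4.4 -0.5] [-156.1   -1.    -0.9] -0.0001022860203865748
[([339, 226, 83, 81, 3785], array([383., 263.]))]
0 mid [411. 267.] cap [389. 290.]
4 mid [403. 264.] cap [379. 287.]
8 mid [394. 262.] cap [371. 284.]
32 mid [350. 250.] cap [323. 268.]
(np.int32(93), array([322., 205.]), 'r 62 phi -0.07')
```

View pics/w7.png

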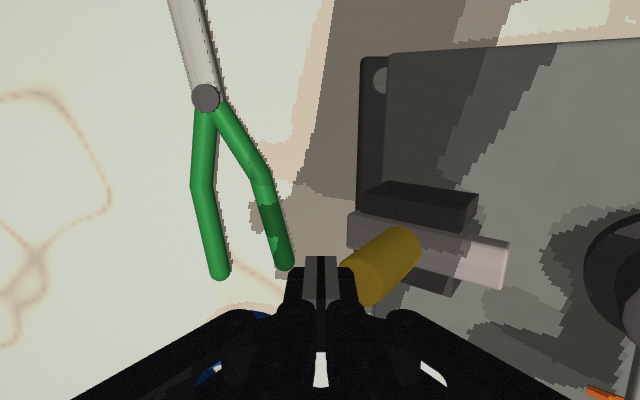

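The bolt is mid-way: cap centre at about (367,284), so 8–10 mm remain. I push on in small steps, watching the force.

{"fn": "jog_arm", "kwargs": {
  "grip": [255,255,255],
  "dp": [
    [0,0.04,-0.03],
    [0,0.08,-0.06],
    [0,0.11,-0.08]
  ],
  "twist": [0,0,0]
}}

```text
time_s: 20.78
tool_pos: [0.5651, -0.055, 0.1188]
tcp_rot: [[-0.987, -0.161, 0.001], [-0.161, 0.987, -0.001], [-0.001, -0.001, -1.0]]
force: [2.9, -4.4, 0.5]
grip_width: -0.0003
```

{"fn": "jog_arm", "kwargs": {
  "grip": [255,255],
  "dp": [
    [0,0.02,-0.01],
    [0,0.03,-0.02]
  ],
  "twist": [0,0]
}}

```text
time_s: 21.02
tool_pos: [0.5648, -0.0533, 0.12]
tcp_rot: [[-0.987, -0.161, 0.001], [-0.161, 0.987, -0.001], [-0.001, -0.001, -1.0]]
force: [2.1, -4.8, 1.6]
grip_width: 0.0002
```

```bash
python3 - <<'E'
from h import *
s=bot.state();print(s["time_s"],s["force"].round(1),mach(s["tool_pos"]).round(1));knob()
E
```

```text
21.025 [ 2.1 -4.8  1.6] [-148.5   -1.     4.4]
[([339, 226, 83, 81, 3788], array([383., 263.]))]
0 mid [393. 262.] cap [370. 284.]
4 mid [386. 260.] cap [361. 281.]
8 mid [378. 258.] cap [353. 278.]
32 mid [336. 246.] cap [308. 264.]
```

{"fn": "jog_arm", "kwargs": {
  "grip": [255,255],
  "dp": [
    [0,0.015,-0.01],
    [0,0.03,-0.02]
  ],
  "twist": [0,0]
}}

```text
time_s: 21.32
tool_pos: [0.5645, -0.0516, 0.1212]
tcp_rot: [[-0.987, -0.161, 0.001], [-0.161, 0.987, -0.001], [-0.001, -0.002, -1.0]]
force: [2.0, -4.7, 1.6]
grip_width: -0.0
```

{"fn": "jog_arm", "kwargs": {
  "grip": [255,255],
  "dp": [
    [0,0.015,-0.01],
    [0,0.02,-0.015]
  ],
  "twist": [0,0]
}}

```text
time_s: 21.58
tool_pos: [0.5643, -0.0504, 0.1221]
tcp_rot: [[-0.987, -0.161, 0.001], [-0.161, 0.987, -0.001], [-0.001, -0.001, -1.0]]
force: [1.8, -5.0, 0.5]
grip_width: 0.0002
```

```bash
python3 - <<'E'
from h import *
s=bot.state();print(s["time_s"],s["force"].round(1),mach(s["tool_pos"]).round(1));knob()
E
```

```text
21.575 [ 1.8 -5.   0.5] [-145.5   -1.     6.5]
[([339, 226, 83, 81, 3791], array([383., 263.]))]
0 mid [386. 260.] cap [362. 281.]
4 mid [379. 258.] cap [354. 279.]
8 mid [371. 256.] cap [346. 276.]
32 mid [330. 244.] cap [302. 262.]
```

No end stop felt yet (steady 5 N of friction). I keep going in small steps.

{"fn": "jog_arm", "kwargs": {
  "grip": [255,255],
  "dp": [
    [0,0.015,-0.01],
    [0,0.03,-0.02]
  ],
  "twist": [0,0]
}}

```text
time_s: 21.88
tool_pos: [0.5641, -0.0487, 0.1232]
tcp_rot: [[-0.987, -0.161, 0.001], [-0.161, 0.987, -0.002], [-0.001, -0.002, -1.0]]
force: [3.0, -6.9, -0.7]
grip_width: 0.0001
```

{"fn": "jog_arm", "kwargs": {
  "grip": [255,255],
  "dp": [
    [0,0.01,-0.007],
    [0,0.015,-0.01]
  ],
  "twist": [0,0]
}}

```text
time_s: 22.12
tool_pos: [0.5639, -0.0486, 0.1234]
tcp_rot: [[-0.987, -0.16, 0.001], [-0.16, 0.987, -0.003], [-0.001, -0.003, -1.0]]
force: [3.1, -7.1, -2.4]
grip_width: 0.0003
```

```bash
python3 - <<'E'
from h import *
s=bot.state();print(s["time_s"],s["force"].round(1),mach(s["tool_pos"]).round(1));knob()
E
```

```text
22.125 [ 3.1 -7.1 -2.4] [-143.7   -0.9    7.8]
[([338, 227, 83, 80, 3759], array([382., 263.]))]
0 mid [382. 259.] cap [357. 280.]
4 mid [375. 257.] cap [349. 277.]
8 mid [367. 255.] cap [341. 275.]
32 mid [327. 244.] cap [298. 261.]
```

The force has risen and the tool stalled, so the catch is at its stop. One more small push, then back off and check.

{"fn": "jog_arm", "kwargs": {
  "grip": [255,255],
  "dp": [
    [0,0.02,-0.014],
    [0,0.03,-0.02]
  ],
  "twist": [0,0]
}}

```text
time_s: 22.42
tool_pos: [0.5635, -0.0481, 0.1238]
tcp_rot: [[-0.987, -0.16, 0.001], [-0.16, 0.987, -0.006], [0.0, -0.006, -1.0]]
force: [5.4, -11.9, -6.9]
grip_width: 0.0001
```

{"fn": "jog_arm", "kwargs": {
  "grip": [255,255,255,255,255],
  "dp": [
    [0,-0.3,0],
    [0,-0.7,0],
    [0,-0.7,-0.8],
    [0,-0.7,-1.6],
    [0,-0.7,-2.4]
  ],
  "twist": [0,0,0,0,0]
}}

```text
time_s: 23.05
tool_pos: [0.5689, -0.0862, 0.2699]
tcp_rot: [[-0.987, -0.162, -0.002], [-0.162, 0.987, 0.003], [0.001, 0.003, -1.0]]
force: [-0.2, 0.6, -0.4]
grip_width: -0.0001
```

{"fn": "jog_arm", "kwargs": {
  "grip": [255,255,255,255,255],
  "dp": [
    [0,0,-0.8],
    [0.3,0,-1.6],
    [0.3,0,-1.8],
    [0.3,0,-1.8],
    [0.3,0,-1.8]
  ],
  "twist": [0,0,0,0,0]
}}

```text
time_s: 23.68
tool_pos: [0.5515, -0.0892, 0.3753]
tcp_rot: [[-0.987, -0.162, -0.003], [-0.162, 0.987, 0.001], [0.003, 0.002, -1.0]]
force: [0.7, -0.4, -0.8]
grip_width: 0.0002
```

```bash
python3 - <<'E'
from h import *
s=bot.state();print(s["time_s"],s["force"].round(1),mach(s["tool_pos"]).round(1))
for n in("scene","top","wrist"):print(n,red(n))
im=knob();cv2.imwrite("pics/w8.png",im)
E
```

```text
23.675 [ 0.7 -0.4 -0.8] [-181.7   18.1  259.7]
scene (np.int32(94), array([322., 205.]), 'r 62 phi -0.08')
top (np.int32(81), array([312., 192.]), 'r 59 phi -0.08')
wrist (np.int32(1243), array([454., 251.]), 'r 63 phi -0.05')
[([359, 167, 35, 27, 656], array([376., 180.])), ([604, 270, 36, 127, 2513], array([623., 336.]))]
0 mid [378. 178.] cap [368. 182.]
4 mid [375. 177.] cap [365. 181.]
8 mid [372. 177.] cap [362. 181.]
32 mid [354. 174.] cap [344. 178.]
```

View pics/w8.png

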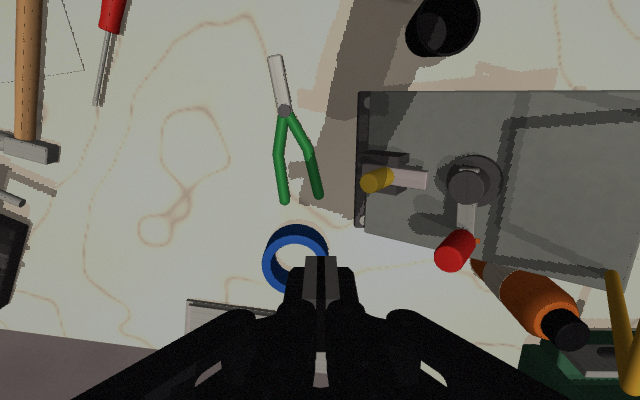

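The knob is at (376,180) against (378,178) predicted for closed. That is within about 2 mm, and the end stop was felt at 12 N. The handle is at the mark, the gripper is clear and the bystanders are in place.

```bash
python3 -c "
from bench import bot
print(bot.state()['time_s'],bot.sign_off())"
```

```text
the job is handed in; nothing more can be done
23.875 None
```

The job is done and handed in at 23.9 s. The catch is closed, and the crank stands at the mark three full turns after it first reached it.

- **How it was done:** The moves can't tilt the gripper, so I wound the crank by pushing the handle with the far finger of the open gripper, which kept the body clear of the hoop. Before opening the catch I nudged the crank to about −2.6 rad to make room. I opened the catch with the same finger and closed it with the fingers shut.
- **Crank:** The last checks put it 0.05 to 0.08 rad short of the exact mark in all three cameras, within the 0.22 rad allowed. The turns were counted from the commanded path, with camera checks in between and steady contact force.
- **Catch:** It was pushed to its end stop, where the tool stalled and the force rose to about 13 N. The last picture agrees with closed to within about 2 mm. The stop came about 5 mm later than I had worked out from the first mid-push picture, in which the gripper partly hid the knob.
- **Surroundings:** The gripper ended well clear of everything. The bystanders visible in the last wrist view looked where they had been. The bottle was not in that view, and I did not measure any of them.

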